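# Hang the tool caddy on the wall stud

## Task

Take the red caddy by its wooden handle and hang it on the tool panel: pass the keyhole in its back plate over the stud's brass head until the plate lies against the panel, then push it down until it is fully home at the end of the slot, level and flat on the panel, and let go. The stud's place along its track is only roughly known, so feel or look for it; work gently, never bearing on the panel or the stud with more than about 30 N (3 kg), and leave everything else where it is.

Things in the scene. Friction and masses are not known exactly. Their poses are not given: they have to be found in the camera images.
- caddy: Small red steel carry caddy, empty, 0.2 to 0.33 kg, standing on the table. Origin: bottom centre of the rear face of its back plate; z up, y along its width, -x towards its tray and handle. Back plate 90 wide x 125 tall x 6 thick (x 0 to -6 mm). The tray, 30 high, reaches to x=-91.
- caddy_handle (a point): Centre of the caddy's wooden handle bar, at x=-50, y=0, z=115 mm in the caddy's frame. The bar is 18 mm thick (caddy x), 22 high, and runs 84 mm along caddy y between two thin red end strips; 32 mm free between it and the back plate.
- opening (a point): Centre of the keyhole's wide opening on the plate's rear face: x=0, y=0, z=68 mm in the caddy's frame. The opening is 26 mm wide and high (z 55 to 81), its lower corners bevelled. Above it runs the 12 mm wide slot; beside the slot's mouth (z 81 to 89) ramps on the plate thicken from 3.6 to 6 mm.
- slot_end (a point): Where a stud's axis lies when it sits fully home at the slot's closed upper end: x=0, y=0, z=98 mm in the caddy's frame, 30 mm above the opening's centre.
- panel: Fixed upright wooden tool panel, 280 wide x 210 tall x 18 thick, on timber feet behind it. Origin: bottom centre of its front face, on the table; z up, y along its width, the face looks along -x. With the caddy home its origin is at z=67 mm in this frame and x=0; with the stud in the middle of the wide opening, z=97.
- track (a point): Middle of the aluminium track let in flush across the panel's face: x=0, y=0, z=165 mm in the panel's frame. The brass-headed stud stands straight out of the face, its axis exactly at this height but anywhere from 20 mm left to 20 mm right of this point; its place is not reported: see it or feel for it.
- track_end (a point): Left end of the track, x=0, y=140, z=165 mm in the panel's frame. The stud: shank 8 mm thick, head 20 across and 4.5 thick, underside 4.5 and outer face 9 mm off the panel; rigid sideways. A spring pulls the head to the panel, 5.5 N plus 1 N per mm, clamping the plate, so its weight alone will not slide it home: push down with 5 to 12 N, 15 at most.
- jug: yellow plastic bottle, 72 mm across, 170 mm tall; a bystander. Origin: centre of its underside.
- jar: glass jar with steel lid, 60 mm across, 75 mm tall; a bystander. Origin: centre of its underside.
- can: spray can with a blue band, 52 mm across, 120 mm tall; a bystander. Origin: centre of its underside.
- screwdriver: screwdriver lying on the table; a bystander. Origin: centre of its underside.
- hammer: hammer lying on the table; a bystander. Origin: centre of its underside.
- tape: yellow tape measure, 70 x 35 x 62 mm; a bystander. Origin: centre of its underside.
There are look-alikes about, which are no part of the job. Several things look just like the caddy: the one meant starts farthest from the robot's base.

How it is judged:
On the way:
1. the caddy's back plate is against the panel with the stud head through the wide part of the keyhole (caddy 20 to 36 mm above its home height, within 4 mm of the panel) (z of caddy in the frame of panel between 0.087 and 0.103 m and x of caddy in the frame of panel between -0.004 and 0.004 m and y of caddy in the frame of panel between -0.027 and 0.027 m), for 0.05 s.
At the end, for the whole second after the job is handed in: The caddy hangs on the stud, its origin at 67 mm +-2.5 mm in the panel's height, its plate within 2 mm of the panel's face, within 25 mm of the middle of the panel, upright and square to the panel within 0.06 rad, and at rest (under 10 mm/s) (z of caddy in the frame of panel between 0.0645 and 0.0695 m and x of caddy in the frame of panel between -0.002 and 0.002 m and y of caddy in the frame of panel between -0.025 and 0.025 m and angle between caddy's own z axis and vertical below 0.06 rad and angle between the x axis of caddy and the x axis of panel, either way round below 0.06 rad and linear speed of caddy below 0.01 m/s); the robot touches nothing.
It fails at once if the caddy is pressed against the panel with more than 30 N (contact force between caddy and panel above 30 N).
It fails at once if the caddy bears on the stud with more than 30 N (contact force between caddy and stud above 30 N).
It fails at once if a bystander (bottle, jar, spray can, screwdriver, hammer or tape measure) is moved more than 25 mm (distance of any of jug, jar, can, screwdriver, hammer, tape from where it was at the start of the episode above 0.025 m).
It also fails if it takes over 72 s, if anything falls off the work surface, if the arm or the gripper's body presses on something with over 40 N, if the wrist force passes 120 N, or if a joint passes its speed limit or range.

## Robot

A 6-joint arm with a two-finger parallel gripper is mounted at the origin on the work surface. World frame = base frame: x ahead of the robot, y to its left, z up, the work surface at z = 0. Lengths are in m, angles in rad, forces in N, time in s.
With the tool pointing down it reaches from about 0.25 to 0.775 m from the base axis. Payload 4 kg.
Tool frame: the origin (TCP) lies at the very end of the fingers, on their centre line; the grasp point (between the pads) lies 19 mm behind it (robot.hold_point_z is the distance from the TCP to the grasp point, in m); z points along the fingers, y is the line along which they close (so a half turn about z gives the same grasp; the last joint's range is limited). The gripper opens to 94 mm and grips with 3 to 60 N. Pads are 16 mm wide; open, the fingers measure 119 mm over their backs; the gripper's body (75 mm by 177 mm) begins 78 mm behind the grasp point.
Start: joints at [1.095, 0.087, 1.371, -0, 1.684, -0.103], TCP at [0.2, 0.512, 0.206] pointing down, gripper open.
Joint ranges: [-3.1, 3.1], [-0.76, 2.03], [0.27, 2.55], [-1.08, 4.22], [0.17, 2.65], [-2.57, 2.57]. Speed limits (rad/s): [2.79, 2.79, 3.14, 3.14, 3.14, 3.14].

## Interface

Orientations are given as [roll, pitch, yaw] about the fixed x, y, z axes, in that order (R = Rz(yaw) Ry(pitch) Rx(roll)).
In Python, from bench import robot gives the robot as it stands.
- The arm moves only by the tool carry_out, never from a script. Its argument "steps" is a list of rows, each a list of 3 entries, a list of its own where there are three numbers: the shift along the tool's x, y, z in m, then the turn about the tool's z in units of 10 degrees (1.0 is 10 degrees), then the closure, from -1 (fully open) to 1 (shut). In form: [[[tx, ty, tz], roll, jaw], ...]. A call has 1 to 10 rows; each row is the pose to reach, as a shift and turn from the pose commanded when the call began, along the tool's axes at that moment; what a row does not reach only later rows make up. A row lasts 1/8 s, in which the tool goes at most 62.5 mm and 10.7 degrees, less where a joint would pass 70% of its speed; a pose out of reach is approached as far as the arm can. A call with a gripper value outside its range is refused whole. The fingers move at their own pace and stop on an object; the grip force is fixed at half the most. Time passes only in rows, so rows that repeat a pose let the fingers close. It gives the time, the measured TCP pose, the force, the opening and the grip force at its end, in the units of the state.
- robot.get_obs(): the state, without advancing time (a new reading comes with each control period).
- robot.snapshot(name): name is "side" or "top"; returns a dict with "image" (400x640x3 uint8, red, green, blue), "z_map" (400x640 float32, m along the optical axis (not along the pixel's ray), 0 where there is no reading), "mtx" (3x3 intrinsics, pixels), "R" (3x3) and "t" (3): a world point X has camera coordinates R X + t. Camera axes: x right, y down, z forward; pixel columns grow to the right and rows downward; lengths in m; the calibration is good to about 2 mm. A picture is of the moment at which its call begins.
- robot.close_job(): hands the job in; it is judged then, once.
The state is a dict: "time": time; "joint_positions": joint angles; "qvel": joint speeds; "joint_torque": joint torques, N m; "tool_pos": TCP position; "ee_rot": TCP orientation; "wrist_force": force on the tool from outside, world axes, zero at the start; "wrist_torque": the same for the moment, N m; "width": finger opening in m; "finger_force": force on a finger pad.
Only numpy, scipy, OpenCV 4.12 (cv2) and the standard library are available. Lean on these libraries where they do the work, as an engineer would, in place of code of your own. Each camera call takes 0.05 s, during which the arm holds its last target. There are 200 camera calls.

## Working session

There is one attempt and no reset: what is moved stays moved. The work goes in short steps, Python scripts to look and compute and a tool call to move; the robot and the scene stay as the last step left them, time stands still between calls to the robot, and variables do not carry over. Pictures are saved under pics/ and viewed, at most 10 in all, crops included, and the job is handed in when it is done.

Besides the shell and the picture viewer there is one more tool, called after "Request:" by a JSON object that holds its "method" and its "body". carry_out: Moves the arm, as the interface text tells. Its arguments: {"type":"object","properties":{"steps":{"type":"array","items":{"type":"array"}}},"required":["steps"]}

```bash
mkdir -p pics; python3 - <<'E'
from bench import robot
import cv2,numpy as np
print(robot.get_obs(), robot.hold_point_z)
for n in("side","top"):
    s=robot.snapshot(n); cv2.imwrite(f"pics/{n}0.png",s["image"][:,:,::-1]); np.savez(f"pics/{n}0.npz",**s)
    print(n,s["mtx"].round(1).tolist(),s["R"].round(3).tolist(),s["t"].round(3).tolist(), (-s["R"].T@s["t"]).round(3))
E
```

```text
{'time': 0.0, 'joint_positions': array([ 1.09492620e+00,  8.79148826e-02,  1.37218540e+00, -1.96117550e-05,
        1.68359213e+00, -1.03069570e-01]), 'qvel': array([-0.0001701 ,  0.00241608,  0.00058456,  0.00125446, -0.00071903,
        0.0002285 ]), 'joint_torque': array([ 1.65350044e-03, -3.40170157e+01, -3.02434766e+01,  7.18126190e-02,
        3.28050368e-02, -1.50025194e-04]), 'tool_pos': array([0.20007672, 0.51175304, 0.20436103]), 'ee_rot': array([-3.13950204e+00, -1.96649300e-04,  2.76878970e+00]), 'wrist_force': array([0.39301355, 0.07660865, 0.05892035]), 'wrist_torque': array([ 0.0323742 , -0.01426847, -0.03896124]), 'finger_force': 0.0, 'width': 0.09395335490867461} 0.0188
side [[481.9, 0.0, 320.8], [0.0, 481.9, 199.5], [0.0, 0.0, 1.0]] [[0.679, -0.734, -0.005], [-0.487, -0.445, -0.751], [0.55, 0.512, -0.66]] [-0.366, 0.324, 1.072] [-0.183 -0.673  0.95 ]
top [[451.7, 0.0, 320.3], [0.0, 451.7, 194.5], [0.0, 0.0, 1.0]] [[0.007, -1.0, -0.012], [-0.993, -0.005, -0.115], [0.115, 0.012, -0.993]] [-0.025, 0.524, 1.046] [ 0.4   -0.035  1.099]
```

View pics/side0.png

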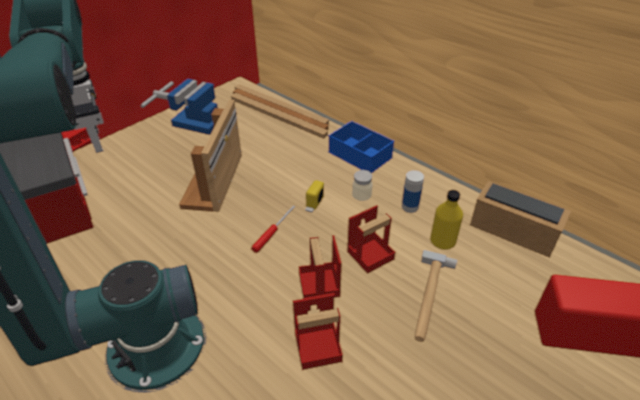

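View pics/top0.png

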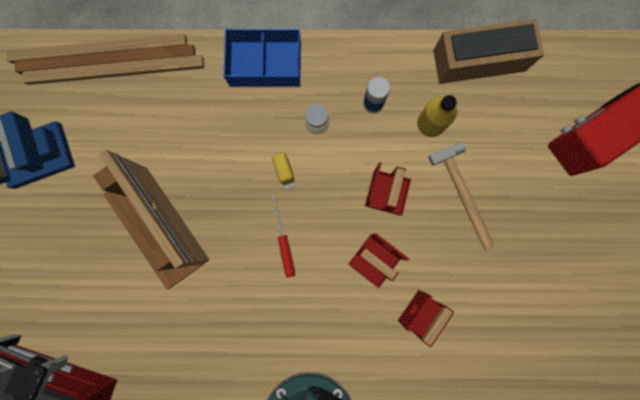

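The picture shows three caddies that look alike: top-view pixels (388,190), (378,260) and (427,318), which are (370,240), (322,265) and (318,330) in the side view. The base is at about (310,395), so the farthest is (388,190). The panel is at top (155,215) and the stud head at about (153,205). I'll check the choice in a close crop and measure.

```bash
cat > h.py <<'E'
import numpy as np,cv2
def cloud(s):
    z=s["z_map"]; v,u=np.mgrid[:z.shape[0],:z.shape[1]]; K=s["mtx"]
    c=np.stack([(u-K[0,2])/K[0,0]*z,(v-K[1,2])/K[1,1]*z,z],-1)
    P=(c-s["t"])@s["R"]; P[z==0]=np.nan
    return P
def ray(s,u,v,axis,val):
    K=s["mtx"];d=s["R"].T@np.array([(u-K[0,2])/K[0,0],(v-K[1,2])/K[1,1],1]);o=-s["R"].T@s["t"]
    return o+d*(val-o[axis])/d[axis]
def red(im):
    h=cv2.cvtColor(im,cv2.COLOR_RGB2HSV);return ((h[...,0]<8)|(h[...,0]>172))&(h[...,1]>150)&(h[...,2]>50)
E
python3 - <<'E'
from h import *
S={n:dict(np.load(f"pics/{n}0.npz")) for n in("side","top")}
a=S["top"]["image"][150:230,340:440];b=S["side"]["image"][195:280,325:410];c=S["top"]["image"][140:300,85:215];d=S["side"]["image"][90:220,170:260]
r=lambda x:cv2.resize(x,(400,300),interpolation=cv2.INTER_CUBIC)
cv2.imwrite("pics/crop1.png",np.vstack([np.hstack([r(a),r(b)]),np.hstack([r(c),r(d)])])[:,:,::-1])
P=cloud(S["top"])
for nm,(u,v) in dict(A=(388,190),B=(378,260),C=(427,318)).items():
    Q=P[v-32:v+32,u-32:u+32]; m=red(S["top"]["image"])[v-32:v+32,u-32:u+32]
    q=Q[m&(Q[...,2]>.02)]; print(nm,q.mean(0).round(3),q.max(0).round(3),len(q))
for n in S:
    P=cloud(S[n])
    im=S[n]["image"].astype(int)
    print(n,"table z",np.nanmedian(P[300:340,240:280,2]) if n=="top" else np.nanmedian(P[280:300,380:400,2]))
    ok=np.isfinite(P[...,2])
    h=cv2.cvtColor(S[n]["image"],cv2.COLOR_RGB2HSV)
    reg=(slice(155,230),slice(355,420)) if n=="top" else (slice(195,280),slice(335,405))
    Q=P[reg];R=red(S[n]["image"])[reg]
    hi=(Q[...,2]>.095)
    for nm,m in(("redhi",hi&R),("woodhi",hi&~R)):
        q=Q[m]; 
        if len(q)>5:
            xy=np.float32(q[:,:2]); rc=cv2.minAreaRect(xy)
            print(nm,len(q),"mean",q.mean(0).round(4),"zmax",q[:,2].max().round(3),"rect",np.round(rc[0],4),np.round(rc[1],4),round(rc[2],1))
    # panel
    reg=(slice(145,290),slice(90,212)) if n=="top" else (slice(95,212),slice(178,250))
    Q=P[reg];q=Q[(Q[...,2]>.195)&(Q[...,2]<.23)]
    rc=cv2.minAreaRect(np.float32(q[:,:2]));print("paneltop",len(q),"zmed",np.median(q[:,2]).round(4),np.round(rc[0],4),np.round(rc[1],4),round(rc[2],2),cv2.boxPoints(rc).round(3).tolist())
E
```

```text
A [ 0.526 -0.161  0.08 ] [ 0.584 -0.129  0.132] 367
B [ 0.391 -0.158  0.076] [ 0.43  -0.091  0.129] 354
C [ 0.263 -0.233  0.084] [ 0.301 -0.206  0.129] 569
side table z 0.00015876486986664458
redhi 411 mean [ 0.4962 -0.1623  0.1131] zmax 0.128 rect [ 0.4765 -0.1721] [0.2119 0.0785] 1.4
woodhi 413 mean [ 0.5262 -0.1858  0.1204] zmax 0.129 rect [ 0.481  -0.1704] [0.2109 0.0838] 0.9
paneltop 528 zmed 0.2095 [0.4733 0.3322] [0.2822 0.021 ] 36.22 [[0.3529999852180481, 0.25699999928474426], [0.3659999966621399, 0.23999999463558197], [0.5929999947547913, 0.40700000524520874], [0.5809999704360962, 0.42399999499320984]]
top table z 0.0004735985333040321
redhi 169 mean [ 0.53   -0.1474  0.1209] zmax 0.132 rect [ 0.5346 -0.169 ] [0.0606 0.0872] 75.5
woodhi 385 mean [ 0.5345 -0.1869  0.1249] zmax 0.131 rect [ 0.5369 -0.1703] [0.0597 0.0884] 77.1
paneltop 1562 zmed 0.2102 [0.4655 0.3472] [0.2798 0.055 ] 36.21 [[0.335999995470047, 0.28700000047683716], [0.36899998784065247, 0.24199999868869781], [0.5950000286102295, 0.40799999237060547], [0.5619999766349792, 0.4519999921321869]]
```

View pics/crop1.png

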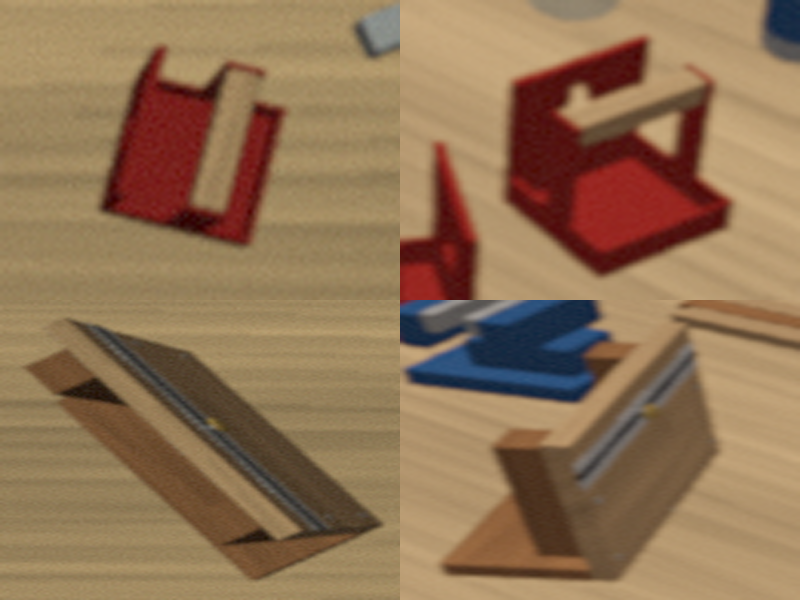

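The crop confirms the choice. This caddy's plate with the keyhole is on the left (+y side), and the handle is to its right. The brass stud head is visible in both views of the panel (lower-left tile at (214,424), lower-right tile at (650,408)). Next I'll measure the bar, panel plane and stud.

```bash
cat > m.py <<'E'
from h import *
S={n:dict(np.load(f"pics/{n}0.npz")) for n in("side","top")}
box=dict(top=(slice(155,230),slice(360,415)),side=(slice(195,280),slice(340,405)))
for n,s in S.items():
    P=cloud(s);h=cv2.cvtColor(s["image"],cv2.COLOR_RGB2HSV);R=red(s["image"])
    Q=P[box[n]];w=(~R)[box[n]]&(h[...,0][box[n]]>10)&(Q[...,2]>.118)&(Q[...,2]<.135)
    lo,co=(np.array([.50,-.24]),np.array([.62,-.12])); w&=(Q[...,0]>lo[0])&(Q[...,0]<co[0])&(Q[...,1]>lo[1])&(Q[...,1]<co[1])
    q=Q[w];rc=cv2.minAreaRect(np.float32(q[:,:2]))
    l=cv2.fitLine(np.float32(q[:,:2]),cv2.DIST_HUBER,0,.01,.01).ravel()
    print(n,"bar",len(q),q.mean(0).round(4),np.round(rc[0],4),np.round(rc[1],4),round(rc[2],1),"line ang",np.degrees(np.arctan(l[1]/l[0])).round(1))
    r=R[box[n]]&(Q[...,2]>.035)&(Q[...,2]<.126)
    d=np.array([.233,.972]) # caddy +x guess
    proj=(Q[...,:2]-q.mean(0)[:2])@d
    pl=Q[r&(proj>.03)&(proj<.06)]
    if len(pl)>20:
        c=pl.mean(0);u,sv,vt=np.linalg.svd(pl-c);print("  plate",len(pl),c.round(4),"normal",vt[2].round(3),"heading",np.degrees(np.arctan2(vt[2][1],vt[2][0])).round(1),"rms",(sv[2]/len(pl)**.5).round(4), "dist ",((c-q.mean(0))[:2]@d).round(4))
    # panel face
    a=np.radians(126.2);nx=np.array([np.cos(a),np.sin(a)]);ny=np.array([-nx[1],nx[0]]);o=np.array([.4805,.324])
    e=(P[...,:2]-o)@nx;t=(P[...,:2]-o)@ny
    f=(abs(e)<.012)&(abs(t)<.13)&(P[...,2]>.02)&(P[...,2]<.14)
    p=P[f];c=p.mean(0);u,sv,vt=np.linalg.svd(p-c,full_matrices=False);v=vt[2]*np.sign(vt[2][1])
    print("  face",len(p),c.round(4),v.round(3),np.degrees(np.arctan2(v[1],v[0])).round(2),"rms",(sv[2]/len(p)**.5).round(4),"e at mid",np.median(e[f]).round(4))
    allp=P[(abs(e)<.03)&(P[...,2]>.05)&(P[...,2]<.215)];tt=(allp[:,:2]-o)@ny;print("  t range",np.percentile(tt,[.5,99.5]).round(4))
    b=(h[...,0]>18)&(h[...,0]<32)&(h[...,1]>140)&(h[...,2]>110);b[:, :]&=(abs(t)<.06)&(e<.03)&(e>-.03)&(P[...,2]>.14)&(P[...,2]<.195)
    vv,uu=np.nonzero(b);print("  brass",len(uu),uu.mean() if len(uu) else 0,vv.mean() if len(vv) else 0, P[b].mean(0).round(4) if len(uu) else '', 't',t[b].mean() if len(uu) else '')
E
python3 m.py
```

```text
side bar 213 [ 0.5366 -0.1885  0.1251] [ 0.5368 -0.1688] [0.0647 0.0891] 75.0 line ang -16.6
  plate 396 [ 0.5322 -0.1427  0.0955] normal [ 0.248  0.969 -0.005] heading 75.7 rms 0.0015 dist  0.0435
  face 1001 [0.4716 0.3209 0.0818] [-0.59   0.807  0.001] 126.17 rms 0.0009 e at mid 0.0028
  t range [-0.1361  0.644 ]
  brass 2 226.0 137.5 [0.4812 0.3167 0.1696] t 0.003705753655727866
top bar 300 [ 0.5379 -0.1882  0.1259] [ 0.541  -0.1718] [0.0594 0.0792] 77.7 line ang -11.0
  plate 172 [ 0.5358 -0.1397  0.0988] normal [-0.241 -0.97  -0.024] heading -103.9 rms 0.0017 dist  0.0466
  face 1432 [0.4789 0.3243 0.0833] [-0.589  0.808  0.001] 126.12 rms 0.0005 e at mid 0.0012
  t range [-0.1399  0.1382]
  brass 3 153.66666666666666 204.33333333333334 [0.4855 0.3199 0.1746] t -0.0016238184714419325
```

```bash
python3 - <<'E'
from h import *
a=np.radians(126.15);nx=np.array([np.cos(a),np.sin(a)]);ny=np.array([-nx[1],nx[0]]);o=np.array([.4805,.324])
for n,(uc,vc) in dict(top=(154,204),side=(226,137)).items():
    s=dict(np.load(f"pics/{n}0.npz"));im=s["image"]
    h=cv2.cvtColor(im,cv2.COLOR_RGB2HSV)
    r=(slice(vc-8,vc+9),slice(uc-9,uc+10))
    I=im[r].astype(int);w=I[...,0]-I[...,2]
    print(n);print(w)
    K=s["mtx"]
    m=(h[...,1][r]>105)&(h[...,0][r]>16)
    vv,uu=np.nonzero(w>75)
    print(uu.mean()+uc-9,vv.mean()+vc-8,len(uu))
E
```

```text
top
[[ 5 12 16 24 30 37 33 32 36 36 38 38 40 38 37 38 40 39 39]
 [ 4  5  8 16 27 36 37 34 35 36 37 34 43 38 38 42 42 40 39]
 [ 9  2  3 14 24 30 34 33 34 38 34 42 38 42 37 36 39 36 40]
 [10  6  4 10 15 26 33 36 30 34 34 39 39 42 40 42 38 38 35]
 [14  5  0  6  6 19 26 35 35 36 37 37 36 41 37 41 42 36 41]
 [20  9  5  1  6  9 20 27 36 36 32 37 35 38 45 40 40 45 40]
 [21 14  8  7  2  9 14 28 47 44 42 38 33 34 34 34 40 40 36]
 [31 23 15  7  4  6 20 43 58 57 47 35 33 38 39 43 40 40 43]
 [38 26 18  8  5  4 18 49 75 69 57 42 37 35 37 36 43 37 41]
 [41 31 22 15 12  3 17 46 67 73 63 51 45 37 35 38 38 37 40]
 [45 37 26 25 13  5  8 23 45 61 65 56 47 44 38 31 41 36 39]
 [51 41 39 26 20  8  5  4 19 42 58 63 55 42 34 40 36 34 40]
 [53 46 40 32 23 14  7  4  8 24 48 57 51 46 39 40 38 37 43]
 [63 56 49 35 27 21 16  9  6 13 24 42 43 46 39 37 37 40 37]
 [64 62 51 40 35 27 24 16  5  4  4 13 20 28 34 34 35 36 35]
 [63 63 58 51 38 33 27 19 12  3  4  6 16 18 31 32 37 35 34]
 [65 61 61 54 46 36 31 27 17  7  2  7  9 14 19 34 34 39 41]]
nan nan 0
side
[[77 75 72 62 53 48 42 31 18 10  5  5  6 12 28 43 52 51 49]

[... 359 characters left out ...]

 [58 48 48 41 26 15 10 27 58 67 50 38 42 49 52 53 51 51 52]
 [52 51 45 32 20 12 11 29 57 73 60 49 50 51 51 51 52 53 51]
 [49 49 42 27 14  8 11 29 56 67 59 55 50 52 51 51 51 52 53]
 [50 46 32 19 12  8 11 32 54 64 62 53 51 49 51 53 51 53 50]
 [50 39 25 16 10  6 11 25 45 56 58 53 49 50 49 52 53 51 51]
 [50 34 20 11  7  4  6 16 33 48 51 51 48 47 52 50 53 53 51]
 [43 31 17 11  6  4  7 12 26 44 50 50 50 49 50 51 53 51 53]
 [38 27 12  9  5  5  8 17 32 47 48 49 49 51 50 50 51 51 51]
 [32 17  9  7  4  6 11 22 37 51 50 49 49 50 51 52 51 52 51]
 [24 13  9  8  6  9 16 29 43 47 48 47 49 51 49 51 51 52 53]]
217.0 130.0 3<stdin>:12: RuntimeWarning: Mean of empty slice.
  ret = ret.dtype.type(ret / rcount)
```

```bash
python3 - <<'E'
from h import *
a=np.radians(126.15);nx=np.array([np.cos(a),np.sin(a),0]);ny=np.array([-nx[1],nx[0],0]);o=np.array([.4805,.324,0])
for n,(u,v) in dict(top=(154.9,205.7),side=(226.3,137.2)).items():
    s=dict(np.load(f"pics/{n}0.npz"));K=s["mtx"];R=s["R"];C=-R.T@s["t"]
    d=R.T@np.array([(u-K[0,2])/K[0,0],(v-K[1,2])/K[1,1],1])
    for e in(-.007,):
        k=(e-(C-o)@nx)/(d@nx);X=C+k*d;print(n,X.round(4),"t",((X-o)@ny).round(4))
    X=ray(s,u,v,2,.165);print("  z165",X.round(4),"e",((X-o)@nx).round(4),"t",((X-o)@ny).round(4))
o=robot=None
from bench import robot
ob=robot.get_obs();p=ob["tool_pos"];y=ob["ee_rot"][2]
# move to above bar
tgt=np.array([.537,-.188,.20]);Rt=np.array([[np.cos(y),np.sin(y),0],[np.sin(y),-np.cos(y),0],[0,0,-1]])
print("shift",(Rt.T@(tgt-p)).round(4),"turn",-(np.degrees(np.radians(166.0)-y)/10))
E
```

```text
top [0.4826 0.3169 0.1755] t 0.0025
  z165 [0.4835 0.3209 0.165 ] e -0.0043 t -0.0006
side [0.4824 0.3167 0.1701] t 0.0028
  z165 [0.4867 0.3231 0.165 ] e -0.0044 t -0.0045
shift [-0.5686 -0.529   0.0044] turn -0.735810062643782
```

The two views agree: seen at the head's upper rim, the stud is at t ≈ +2.7 mm along the track. The bar centre is (0.537, -0.188), and its top at 0.126 matches the expected height. The caddy heading is 76° and the panel's 126.15°. I'll raise the arm and travel to above the bar.

Request:
{"method": "carry_out", "body": {"steps": [[[0,0,-0.06],0,0.06],[[0,0,-0.12],0,0.06],[[-0.04,-0.037,-0.15],0,0.06],[[-0.5686,-0.529,-0.15],-0.74,0.06],[[-0.5686,-0.529,-0.15],-0.74,0.06],[[-0.5686,-0.529,-0.15],-0.74,0.06],[[-0.5686,-0.529,-0.15],-0.74,0.06],[[-0.5686,-0.529,-0.15],-0.74,0.06],[[-0.5686,-0.529,-0.15],-0.74,0.06],[[-0.5686,-0.529,-0.15],-0.74,0.06]]}}

```text
time: 1.35
tool_pos: [0.4141, 0.067, 0.3552]
ee_rot: [3.141, -0.0, 2.898]
wrist_force: [0.2, -0.0, 0.5]
width: 0.0442
finger_force: 0.0
```

```bash
cat > go.py <<'E'
import sys,numpy as np
from bench import robot
ob=robot.get_obs();p=ob["tool_pos"];y=ob["ee_rot"][2]
x,yy,z,yaw=map(float,sys.argv[1:5])
Rt=np.array([[np.cos(y),np.sin(y),0],[np.sin(y),-np.cos(y),0],[0,0,-1]])
d=(yaw-np.degrees(y)+180)%360-180
print("t",ob["time"],p.round(4),np.degrees(ob["ee_rot"]).round(2),"F",ob["wrist_force"].round(2),"w",ob["width"].round(4))
print("shift",(Rt.T@(np.array([x,yy,z])-p)).round(4),"turn",round(-d/10,3))
E
python3 go.py .537 -.188 .2 166
```

```text
Traceback (most recent call last):
  File "go.py", line 7, in <module>
    print("t",ob["time"],p.round(4),np.degrees(ob["ee_rot"]).round(2),"F",ob["wrist_force"].round(2),"w",ob["width"].round(4))
                                                                                                         ^^^^^^^^^^^^^^^^^
AttributeError: 'float' object has no attribute 'round'
```

```bash
sed -i 's/ob\["width"\].round(4)/round(ob["width"],4)/' go.py; python3 go.py .537 -.188 .2 166
```

```text
t 1.35 [0.4141 0.067  0.3552] [179.98  -0.   166.04] F [ 0.21 -0.04  0.54] w 0.0442
shift [-0.1808 -0.2179  0.1552] turn 0.004
```

Request:
{"method": "carry_out", "body": {"steps": [[[-0.18,-0.218,0.0],0,0.06],[[-0.18,-0.218,0.0],0,0.06],[[-0.18,-0.218,0.0],0,0.06],[[-0.18,-0.218,0.0],0,0.06],[[-0.18,-0.218,0.08],0,0.06],[[-0.18,-0.218,0.155],0,0.06],[[-0.18,-0.218,0.155],0,0.06],[[-0.18,-0.218,0.155],0,0.06]]}}

```text
time: 2.35
tool_pos: [0.5337, -0.1853, 0.1959]
ee_rot: [3.14, -0.009, 2.897]
wrist_force: [0.3, 0.3, -0.5]
width: 0.0442
finger_force: 0.0
```

```bash
python3 go.py .537 -.188 .097 166; python3 - <<'E'
from h import *
from bench import robot
s=robot.snapshot("side");cv2.imwrite("pics/s1.png",cv2.resize(s["image"][120:300,280:460],(640,600),interpolation=cv2.INTER_CUBIC)[:,:,::-1])
E
```

```text
t 2.35 [ 0.5337 -0.1853  0.1959] [179.89  -0.53 166.01] F [ 0.26  0.31 -0.5 ] w 0.0442
shift [-0.0039 -0.0019  0.0989] turn 0.001
```

View pics/s1.png

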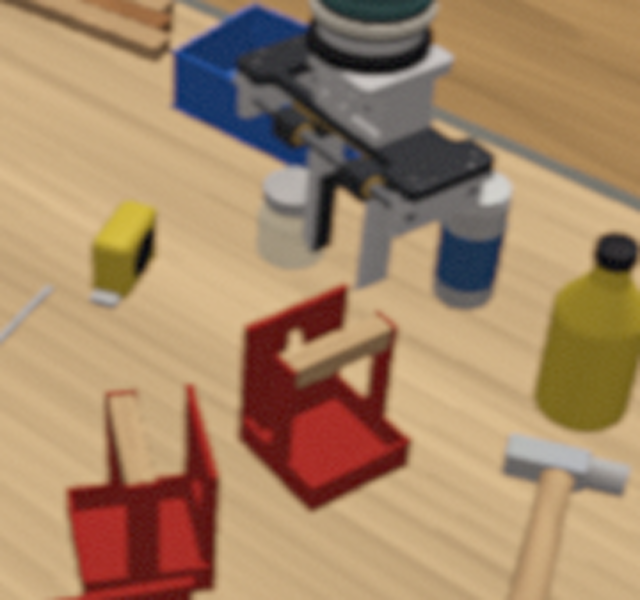

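The gripper is above the right caddy (plate crop (295,340), bar (345,350)), and the fingers straddle the bar direction. I'll descend.

Request:
{"method": "carry_out", "body": {"steps": [[[-0.003,-0.002,0.04],0,0.06],[[-0.003,-0.002,0.07],0,0.06],[[-0.003,-0.002,0.098],0,0.06],[[-0.003,-0.002,0.098],0,0.06],[[-0.003,-0.002,0.098],0,0.06]]}}

```text
time: 3.02
tool_pos: [0.54, -0.1893, 0.1056]
ee_rot: [-3.141, 0.005, 2.898]
wrist_force: [0.1, 0.0, -0.0]
width: 0.0442
finger_force: 0.0
```

```bash
python3 go.py .537 -.188 .097 166
```

```text
t 3.025 [ 0.54   -0.1893  0.1056] [-179.95    0.28  166.06] F [ 0.06  0.03 -0.01] w 0.0442
shift [0.0032 0.0005 0.0086] turn 0.006
```

Request:
{"method": "carry_out", "body": {"steps": [[[0.003,0.0005,0.009],0,0.06],[[0.003,0.0005,0.009],0,0.06],[[0.003,0.0005,0.009],0,1],[[0.003,0.0005,0.009],0,1],[[0.003,0.0005,0.009],0,1],[[0.003,0.0005,0.009],0,1],[[0.003,0.0005,0.009],0,1],[[0.003,0.0005,0.009],0,1]]}}

```text
time: 4.03
tool_pos: [0.5354, -0.1875, 0.0932]
ee_rot: [3.142, -0.0, 2.898]
wrist_force: [0.7, -0.5, -1.1]
width: 0.018
finger_force: 30.0
```

```bash
python3 go.py .537 -.188 .3 166
```

```text
t 4.025 [ 0.5354 -0.1875  0.0932] [ 1.8000e+02 -2.0000e-02  1.6604e+02] F [ 0.75 -0.49 -1.06] w 0.018
shift [-1.700e-03 -1.000e-04 -2.068e-01] turn 0.004
```

Gripped (18 mm, 30 N). Lifting, turning and carrying to a standoff 60 mm before the panel.

Request:
{"method": "carry_out", "body": {"steps": [[[0,0,-0.03],0,1],[[0,0,-0.08],0,1],[[0,0,-0.14],0,1],[[0,0,-0.2],0,1],[[0.01,0.04,-0.21],-0.6,1],[[0.023,0.1,-0.21],-1.6,1],[[0.037,0.16,-0.21],-2.6,1],[[0.051,0.22,-0.21],-3.6,1],[[0.065,0.28,-0.21],-4.5,1],[[0.079,0.34,-0.21],-5.01,1]]}}

```text
time: 5.28
tool_pos: [0.5404, 0.1636, 0.303]
ee_rot: [3.141, -0.0, -2.507]
wrist_force: [1.4, -0.7, -2.7]
width: 0.0181
finger_force: 30.0
```

```bash
python3 go.py .542 .2352 .192 216.15
```

```text
t 5.275 [0.5404 0.1636 0.303 ] [ 1.7998e+02 -2.0000e-02 -1.4367e+02] F [ 1.4  -0.73 -2.69] w 0.0181
shift [-0.0437  0.0568  0.111 ] turn 0.018
```

Request:
{"method": "carry_out", "body": {"steps": [[[-0.043,0.056,0],0,1],[[-0.043,0.056,0.04],0,1],[[-0.043,0.056,0.08],0,1],[[-0.043,0.056,0.111],0,1],[[-0.043,0.056,0.111],0,1],[[-0.043,0.056,0.111],0,1],[[-0.043,0.056,0.111],0,1]]}}

```text
time: 6.15
tool_pos: [0.5437, 0.2324, 0.195]
ee_rot: [-3.14, 0.004, -2.511]
wrist_force: [0.4, 1.1, -1.5]
width: 0.0176
finger_force: 30.0
```

```bash
python3 go.py .542 .2352 .192 216.15; cat > look.py <<'E'
import sys
from h import *
from bench import robot
k=sys.argv[1]
a=np.radians(126.15);nx=np.array([np.cos(a),np.sin(a),0]);ny=np.array([-nx[1],nx[0],0]);o=np.array([.4805,.324,0])
T=robot.get_obs()["tool_pos"]
ims=[]
for n in("top","side"):
    s=robot.snapshot(n);np.savez(f"pics/{n}{k}.npz",**s);P=cloud(s);R=red(s["image"])
    e=(P-o)@nx;t=(P-o)@ny;z=P[...,2];et=(T-o)@nx;tt=(T-o)@ny
    m=R&(abs(t-tt)<.08)&(e-et>.028)&(e-et<.06)&(z>T[2]-.1)
    q=P[m];c=q.mean(0);u,sv,vt=np.linalg.svd(q-c,full_matrices=False);v=vt[2]*np.sign(vt[2]@nx)
    print(n,"TCP e,t",et.round(4),tt.round(4),"plate n",len(q),"e-eT",np.median(e[m]-et).round(4),"t-tT pct",np.percentile(t[m]-tt,[1,99]).round(4),"zmax-zT",(np.percentile(z[m],99)-T[2]).round(4),"nrm heading",np.degrees(np.arctan2(v[1],v[0])).round(1),"tilt",v[2].round(3))
    C=s["R"]@(T+np.array([0,0,-.02]))+s["t"];u0,v0=(s["mtx"]@C)[:2]/C[2];u0,v0=int(max(60,u0)),int(max(60,v0))
    ims.append(cv2.resize(s["image"][v0-60:v0+60,u0-60:u0+60],(400,400),interpolation=cv2.INTER_CUBIC)); print("crop origin",u0-60,v0-60)
cv2.imwrite(f"pics/look{k}.png",np.hstack(ims)[:,:,::-1])
E
python3 look.py 2
```

```text
t 6.15 [0.5437 0.2324 0.195 ] [-179.93    0.23 -143.87] F [ 0.39  1.14 -1.5 ] w 0.0176
shift [-0.0003  0.0032  0.003 ] turn -0.002
top TCP e,t -0.1112 0.003 plate n 260 e-eT 0.0392 t-tT pct [-0.0191  0.0476] zmax-zT -0.0324 nrm heading 128.3 tilt -0.186
crop origin 136 116
side TCP e,t -0.1112 0.003 plate n 453 e-eT 0.045 t-tT pct [-0.0405  0.0519] zmax-zT 0.192 nrm heading 127.2 tilt -0.023
crop origin 201 78
```

View pics/look2.png

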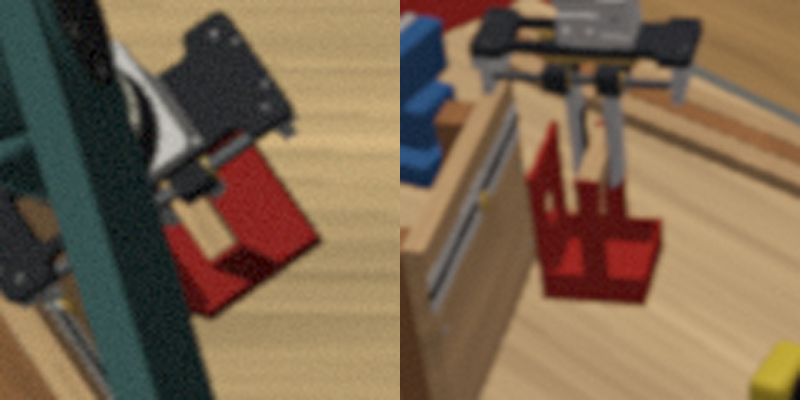

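```bash
cat > lat.py <<'E'
from h import *
def edges(f,T,head,z0):
    s=dict(np.load(f));P=cloud(s);R=red(s["image"]);a=np.radians(head)
    nx=np.array([np.cos(a),np.sin(a),0]);ny=np.array([-nx[1],nx[0],0])
    e=(P-T)@nx;t=(P-T)@ny;z=P[...,2]-z0
    for nm,m in(("plate",(e>.03)&(e<.06)),("all",(e>-.06)&(e<.06))):
      for lo,hi in((.005,.03),(.03,.06),(.06,.09),(.09,.13)):
        q=t[R&m&(abs(t)<.07)&(z>lo)&(z<hi)]
        if len(q)>15: print(f,nm,lo,hi,len(q),np.sort(q)[[1,4,-5,-2]].round(4),"mid",((np.sort(q)[2]+np.sort(q)[-3])/2).round(4))
Tg=np.array([.5354,-.1875,.0932])
for n in("side","top"): edges(f"pics/{n}0.npz",Tg,76,0)
edges("pics/side2.npz",np.array([.5437,.2324,.195]),126.15,.102)
E
python3 lat.py
```

```text
pics/side0.npz plate 0.005 0.03 149 [-0.0396 -0.039   0.0497  0.0505] mid 0.0052
pics/side0.npz plate 0.03 0.06 71 [-0.0367 -0.0259  0.0467  0.0485] mid 0.0082
pics/side0.npz plate 0.06 0.09 81 [-0.0336 -0.0278  0.0466  0.0478] mid 0.0081
pics/side0.npz plate 0.09 0.13 269 [-0.037  -0.0365  0.0471  0.0491] mid 0.0054
pics/side0.npz all 0.005 0.03 602 [-0.0403 -0.0398  0.0519  0.0523] mid 0.0059
pics/side0.npz all 0.03 0.06 193 [-0.0389 -0.0384  0.0511  0.0514] mid 0.0063
pics/side0.npz all 0.06 0.09 171 [-0.0393 -0.0386  0.0511  0.0514] mid 0.0064
pics/side0.npz all 0.09 0.13 350 [-0.0375 -0.037   0.051   0.0522] mid 0.007
pics/top0.npz plate 0.03 0.06 40 [-0.0268 -0.0118  0.048   0.0482] mid 0.0135
pics/top0.npz plate 0.06 0.09 26 [-0.0291 -0.0212  0.048   0.0482] mid 0.0117
pics/top0.npz plate 0.09 0.13 146 [-0.0378 -0.0348  0.048   0.0482] mid 0.0062
pics/top0.npz all 0.005 0.03 247 [-0.0392 -0.0391  0.0487  0.049 ] mid 0.0048
pics/top0.npz all 0.03 0.06 82 [-0.0385 -0.0383  0.0486  0.0488] mid 0.0052
pics/top0.npz all 0.06 0.09 41 [-0.0383 -0.0246  0.0485  0.0486] mid 0.0089
pics/top0.npz all 0.09 0.13 177 [-0.0378 -0.0348  0.0488  0.049 ] mid 0.0066
pics/side2.npz plate 0.005 0.03 105 [-0.044  -0.0405  0.05    0.0505] mid 0.0039
pics/side2.npz plate 0.03 0.06 83 [-0.0328 -0.0286  0.0503  0.0523] mid 0.0102
pics/side2.npz plate 0.06 0.09 74 [-0.0329 -0.0283  0.0485  0.0512] mid 0.0093
pics/side2.npz plate 0.09 0.13 127 [-0.0324 -0.0311  0.0508  0.0521] mid 0.0099
pics/side2.npz all 0.005 0.03 430 [-0.0442 -0.0432  0.0519  0.0527] mid 0.0043
pics/side2.npz all 0.03 0.06 222 [-0.0444 -0.0422  0.0523  0.0529] mid 0.0046
pics/side2.npz all 0.06 0.09 148 [-0.0356 -0.0329  0.0518  0.0528] mid 0.0086
pics/side2.npz all 0.09 0.13 196 [-0.0324 -0.0311  0.0523  0.0526] mid 0.0103
```

The caddy centre lies about +5 mm from the TCP along the bar, so the TCP needs t ≈ -2.5 mm. Tool x is now the panel's t axis and tool y is its normal. Closing in to just short of the head.

Request:
{"method": "carry_out", "body": {"steps": [[[-0.0055,0.02,0.005],0,1],[[-0.0055,0.04,0.005],0,1],[[-0.0055,0.047,0.005],0,1],[[-0.0055,0.047,0.005],0,1],[[-0.0055,0.047,0.005],0,1],[[-0.0055,0.047,0.005],0,1]]}}

```text
time: 7.0
tool_pos: [0.5196, 0.2729, 0.1875]
ee_rot: [-3.141, 0.0, -2.511]
wrist_force: [0.5, 1.3, -3.0]
width: 0.0175
finger_force: 30.0
```

```bash
cat > st.py <<'E'
import numpy as np
from bench import robot
a=np.radians(126.15);nx=np.array([np.cos(a),np.sin(a),0]);ny=np.array([-nx[1],nx[0],0]);o=np.array([.4805,.324,0])
b=robot.get_obs();p=b["tool_pos"];f=b["wrist_force"];m=b["wrist_torque"]
print("t",b["time"],"TCP t,e,z mm",((np.array([(p-o)@ny,(p-o)@nx,p[2]]))*1e3).round(2),"F t,e,z",np.array([f@ny,f@nx,f[2]]).round(2),"M",np.array([m@ny,m@nx,m[2]]).round(2),"rpy",np.degrees(b["ee_rot"]).round(2))
E
python3 st.py; python3 look.py 3; python3 -c "
import lat" >/dev/null; python3 - <<'E'
import sys;sys.argv=['x']
import io,contextlib
with contextlib.redirect_stdout(io.StringIO()):
    from lat import edges
import numpy as np
from bench import robot
T=robot.get_obs()["tool_pos"];edges("pics/side3.npz",T,126.15,T[2]-.093)
E
```

```text
t 7.0 TCP t,e,z mm [ -1.43 -64.3  187.53] F t,e,z [-1.21  0.75 -2.98] M [-0.01 -0.04 -0.01] rpy [-1.7999e+02  1.0000e-02 -1.4390e+02]
top TCP e,t -0.0643 -0.0014 plate n 396 e-eT 0.0435 t-tT pct [-0.018   0.0481] zmax-zT 0.0044 nrm heading 129.6 tilt -0.082
crop origin 118 128
side TCP e,t -0.0643 -0.0014 plate n 519 e-eT 0.0451 t-tT pct [-0.0413  0.0515] zmax-zT 0.1935 nrm heading 127.9 tilt -0.017
crop origin 186 78
pics/side3.npz plate 0.005 0.03 106 [-0.0405 -0.0385  0.051   0.0524] mid 0.0059
pics/side3.npz plate 0.03 0.06 113 [-0.0447 -0.0392  0.0496  0.0515] mid 0.0045
pics/side3.npz plate 0.06 0.09 88 [-0.0376 -0.0341  0.0496  0.0511] mid 0.0067
pics/side3.npz plate 0.09 0.13 155 [-0.0378 -0.0343  0.0495  0.0509] mid 0.0073
pics/side3.npz all 0.005 0.03 442 [-0.0435 -0.0431  0.0532  0.0539] mid 0.0052
pics/side3.npz all 0.03 0.06 246 [-0.0447 -0.0425  0.0524  0.0539] mid 0.0053
pics/side3.npz all 0.06 0.09 160 [-0.0405 -0.0372  0.0521  0.0527] mid 0.0074
pics/side3.npz all 0.09 0.13 235 [-0.0378 -0.0343  0.0525  0.0531] mid 0.0085
```

View pics/look3.png

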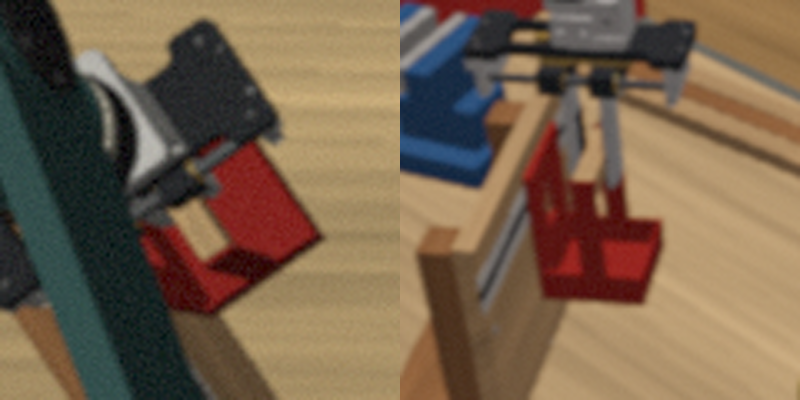

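The plate is now close to the panel and square to it. Trimming position, then advancing slowly.

Request:
{"method": "carry_out", "body": {"steps": [[[-0.0014,0.002,-0.0025],0,1],[[-0.0014,0.004,-0.0025],0,1],[[-0.0014,0.004,-0.0025],0,1],[[-0.0014,0.004,-0.0025],0,1]]}}

```text
time: 7.6
tool_pos: [0.518, 0.2774, 0.1899]
ee_rot: [-3.142, -0.0, -2.511]
wrist_force: [0.5, 0.5, -2.7]
width: 0.0179
finger_force: 30.0
```

```bash
python3 st.py
```

```text
t 7.6 TCP t,e,z mm [ -2.82 -59.78 189.95] F t,e,z [-0.67  0.14 -2.74] M [ 0.   -0.02  0.03] rpy [-180.     -0.   -143.85]
```

Exactly on the mark. Forward 5 mm, past where the head would block if misaligned.

Request:
{"method": "carry_out", "body": {"steps": [[[0,0.0015,0],0,1],[[0,0.003,0],0,1],[[0,0.005,0],0,1],[[0,0.005,0],0,1],[[0,0.005,0],0,1]]}}

```text
time: 8.22
tool_pos: [0.5151, 0.2814, 0.19]
ee_rot: [-3.142, 0.0, -2.511]
wrist_force: [0.1, -0.1, -2.2]
width: 0.0179
finger_force: 30.0
```

```bash
python3 st.py
```

```text
t 8.225 TCP t,e,z mm [ -2.85 -54.79 190.02] F t,e,z [ 0.   -0.12 -2.16] M [-0.04 -0.08 -0.02] rpy [-1.8000e+02  1.0000e-02 -1.4386e+02]
```

Request:
{"method": "carry_out", "body": {"steps": [[[0,0.0015,0],0,1],[[0,0.003,0],0,1],[[0,0.004,0],0,1],[[0,0.004,0],0,1]]}}

```text
time: 8.72
tool_pos: [0.5127, 0.2847, 0.19]
ee_rot: [3.142, 0.0, -2.511]
wrist_force: [-0.3, 0.3, -1.6]
width: 0.0179
finger_force: 30.0
```

```bash
python3 st.py
```

```text
t 8.725 TCP t,e,z mm [ -2.85 -50.72 190.03] F t,e,z [ 0.13  0.42 -1.6 ] M [-0.07 -0.03 -0.07] rpy [ 1.8000e+02  1.0000e-02 -1.4385e+02]
```

Request:
{"method": "carry_out", "body": {"steps": [[[0,0.0007,0],0,1],[[0,0.0014,0],0,1],[[0,0.002,0],0,1],[[0,0.002,0],0,1]]}}

```text
time: 9.22
tool_pos: [0.5116, 0.2863, 0.19]
ee_rot: [3.142, 0.0, -2.511]
wrist_force: [-1.0, -0.9, -2.2]
width: 0.0179
finger_force: 30.0
```

```bash
python3 st.py
```

```text
t 9.225 TCP t,e,z mm [ -2.83 -48.77 190.01] F t,e,z [ 1.35 -0.08 -2.21] M [-0.04 -0.06 -0.07] rpy [ 180.      0.   -143.86]
```

Request:
{"method": "carry_out", "body": {"steps": [[[0,0.0005,0],0,1],[[0,0.001,0],0,1],[[0,0.0015,0],0,1],[[0,0.0015,0],0,1]]}}

```text
time: 9.72
tool_pos: [0.5114, 0.2866, 0.1901]
ee_rot: [-3.14, 0.0, -2.512]
wrist_force: [2.8, -4.1, -2.8]
width: 0.0177
finger_force: 30.0
```

```bash
python3 st.py
```

```text
t 9.725 TCP t,e,z mm [ -2.92 -48.43 190.08] F t,e,z [ 0.15 -5.02 -2.78] M [ 0.84 -0.08  0.07] rpy [-1.7989e+02  2.0000e-02 -1.4391e+02]
```

Contact at e = -48.4, where the panel face should be. A blocked head would have stopped it near -57, so the head is through. I'll ease off and feel sideways to centre the slot on the stud.

Request:
{"method": "carry_out", "body": {"steps": [[[0,-0.001,0],0,1],[[0.001,-0.001,0],0,1],[[0.002,-0.001,0],0,1],[[0.002,-0.001,0],0,1]]}}

```text
time: 10.22
tool_pos: [0.5098, 0.2855, 0.1902]
ee_rot: [-3.141, 0.001, -2.511]
wrist_force: [2.9, -1.7, -1.8]
width: 0.0179
finger_force: 30.0
```

```bash
python3 st.py
```

```text
t 10.225 TCP t,e,z mm [ -1.   -48.37 190.17] F t,e,z [-1.3  -3.09 -1.77] M [ 0.59 -0.37  0.06] rpy [-1.7999e+02  4.0000e-02 -1.4386e+02]
```

Request:
{"method": "carry_out", "body": {"steps": [[[0.0,-0.0005,0],0,1],[[0.001,-0.0005,0],0,1],[[0.001,-0.0005,0],0,1]]}}

```text
time: 10.6
tool_pos: [0.5087, 0.2846, 0.1899]
ee_rot: [3.141, -0.001, -2.511]
wrist_force: [1.2, -0.2, -2.7]
width: 0.0178
finger_force: 30.0
```

```bash
python3 st.py
```

```text
t 10.6 TCP t,e,z mm [  0.45 -48.43 189.9 ] F t,e,z [-0.8  -0.87 -2.66] M [ 0.3  -0.19  0.04] rpy [ 1.7996e+02 -3.0000e-02 -1.4384e+02]
```

Request:
{"method": "carry_out", "body": {"steps": [[[0.001,0,0],0,1],[[0.0015,0,0],0,1],[[0.0015,0,0],0,1]]}}

```text
time: 10.98
tool_pos: [0.5077, 0.2838, 0.1899]
ee_rot: [3.141, -0.0, -2.511]
wrist_force: [0.6, -1.0, -2.6]
width: 0.0178
finger_force: 30.0
```

```bash
python3 st.py
```

```text
t 10.975 TCP t,e,z mm [  1.81 -48.5  189.91] F t,e,z [ 0.09 -1.12 -2.56] M [ 0.14 -0.14  0.03] rpy [ 1.7996e+02 -1.0000e-02 -1.4385e+02]
```

Request:
{"method": "carry_out", "body": {"steps": [[[0.001,0,0],0,1],[[0.002,0,0],0,1],[[0.002,0,0],0,1]]}}

```text
time: 11.35
tool_pos: [0.5069, 0.2831, 0.1902]
ee_rot: [3.141, 0.002, -2.511]
wrist_force: [3.1, 2.4, -2.7]
width: 0.018
finger_force: 30.0
```

```bash
python3 st.py
```

```text
t 11.35 TCP t,e,z mm [  2.82 -48.59 190.17] F t,e,z [-3.89  0.15 -2.66] M [ 0.11 -1.02 -0.11] rpy [ 1.7998e+02  1.3000e-01 -1.4385e+02]
```

Request:
{"method": "carry_out", "body": {"steps": [[[-0.003,0,0],0,1],[[-0.006,0,0],0,1],[[-0.0075,0,0],0,1],[[-0.0085,0,0],0,1],[[-0.0085,0,0],0,1]]}}

```text
time: 11.98
tool_pos: [0.5131, 0.2874, 0.1899]
ee_rot: [3.142, -0.001, -2.511]
wrist_force: [-0.6, -0.1, -2.4]
width: 0.0181
finger_force: 30.0
```

```bash
python3 st.py
```

```text
t 11.975 TCP t,e,z mm [ -4.67 -48.8  189.89] F t,e,z [ 0.52  0.26 -2.38] M [-0.09  0.01 -0.01] rpy [ 1.7999e+02 -3.0000e-02 -1.4386e+02]
```

Request:
{"method": "carry_out", "body": {"steps": [[[-0.001,0,0],0,1],[[-0.002,0,0],0,1],[[-0.002,0,0],0,1]]}}

```text
time: 12.35
tool_pos: [0.5139, 0.2883, 0.1897]
ee_rot: [3.141, -0.003, -2.511]
wrist_force: [-2.5, -1.8, -2.0]
width: 0.0175
finger_force: 30.0
```

```bash
python3 st.py
```

```text
t 12.35 TCP t,e,z mm [ -5.91 -48.5  189.67] F t,e,z [ 3.08  0.06 -1.96] M [-0.13  0.87  0.07] rpy [ 1.7996e+02 -1.4000e-01 -1.4385e+02]
```

Walls felt at t ≈ -5.9 and +2.8 with like forces, so the centre is t ≈ -1.6. Moving there, then down in stages.

Request:
{"method": "carry_out", "body": {"steps": [[[0.0025,0,0],0,1],[[0.005,0,0],0,1],[[0.005,0,0],0,1],[[0.005,0.0002,0.004],0,1],[[0.005,0.0002,0.008],0,1],[[0.005,0.0002,0.008],0,1]]}}

```text
time: 13.1
tool_pos: [0.5104, 0.2857, 0.1811]
ee_rot: [3.141, -0.001, -2.511]
wrist_force: [-0.0, -0.7, -1.8]
width: 0.0179
finger_force: 30.0
```

```bash
python3 st.py
```

```text
t 13.1 TCP t,e,z mm [ -1.55 -48.59 181.14] F t,e,z [ 0.4  -0.53 -1.81] M [-0.03 -0.01  0.05] rpy [ 1.7999e+02 -7.0000e-02 -1.4386e+02]
```

Request:
{"method": "carry_out", "body": {"steps": [[[0,0,0.002],0,1],[[0,0,0.004],0,1],[[0,0,0.005],0,1],[[0,0,0.005],0,1]]}}

```text
time: 13.6
tool_pos: [0.5108, 0.2861, 0.1778]
ee_rot: [3.142, 0.001, -2.511]
wrist_force: [-0.4, -0.3, 1.6]
width: 0.018
finger_force: 30.0
```

```bash
python3 st.py
```

```text
t 13.6 TCP t,e,z mm [ -2.09 -48.51 177.76] F t,e,z [0.52 0.03 1.57] M [-0.11  0.1   0.07] rpy [ 1.8000e+02  7.0000e-02 -1.4385e+02]
```

Request:
{"method": "carry_out", "body": {"steps": [[[0,0,0.001],0,1],[[0,0,0.002],0,1],[[0,0,0.002],0,1]]}}

```text
time: 13.98
tool_pos: [0.5109, 0.2861, 0.1765]
ee_rot: [-3.141, 0.002, -2.511]
wrist_force: [-1.3, 0.9, 6.1]
width: 0.0178
finger_force: 30.0
```

```bash
python3 st.py
```

```text
t 13.975 TCP t,e,z mm [ -2.24 -48.52 176.5 ] F t,e,z [0.54 1.55 6.09] M [-0.31  0.33  0.05] rpy [-1.7999e+02  1.2000e-01 -1.4385e+02]
```

Request:
{"method": "carry_out", "body": {"steps": [[[0,0,0.001],0,1],[[0,0,0.002],0,1],[[0,0,0.003],0,1],[[0,0,0.003],0,1]]}}

```text
time: 14.48
tool_pos: [0.5111, 0.2863, 0.1725]
ee_rot: [3.141, 0.002, -2.511]
wrist_force: [-0.6, 1.2, 3.1]
width: 0.0178
finger_force: 30.0
```

```bash
python3 st.py
```

```text
t 14.475 TCP t,e,z mm [ -2.46 -48.44 172.52] F t,e,z [-0.24  1.27  3.07] M [-0.18 -0.16  0.08] rpy [ 1.7999e+02  1.2000e-01 -1.4385e+02]
```

Request:
{"method": "carry_out", "body": {"steps": [[[0,0,0.0015],0,1],[[0,0,0.003],0,1],[[0,0,0.0045],0,1],[[0,0,0.006],0,1],[[0,0,0.006],0,1]]}}

```text
time: 15.1
tool_pos: [0.5105, 0.286, 0.1656]
ee_rot: [3.141, -0.0, -2.511]
wrist_force: [-1.1, 2.6, 2.6]
width: 0.0182
finger_force: 30.0
```

```bash
python3 st.py
```

```text
t 15.1 TCP t,e,z mm [ -1.82 -48.43 165.64] F t,e,z [-0.66  2.76  2.58] M [-0.37 -0.21  0.05] rpy [ 1.7998e+02 -1.0000e-02 -1.4385e+02]
```

Request:
{"method": "carry_out", "body": {"steps": [[[0,0.0003,0.0015],0,1],[[0,0.0005,0.003],0,1],[[0,0.0005,0.004],0,1],[[0,0.0005,0.004],0,1]]}}

```text
time: 15.6
tool_pos: [0.5105, 0.2859, 0.1619]
ee_rot: [-3.141, -0.0, -2.511]
wrist_force: [0.3, 0.4, 4.5]
width: 0.0177
finger_force: 30.0
```

```bash
python3 st.py
```

```text
t 15.6 TCP t,e,z mm [ -1.75 -48.41 161.95] F t,e,z [-0.45  0.13  4.47] M [-0.11 -0.01  0.09] rpy [-179.98   -0.   -143.87]
```

Request:
{"method": "carry_out", "body": {"steps": [[[0,0,0.001],0,1],[[0,0,0.002],0,1],[[0,0,0.002],0,1]]}}

```text
time: 15.98
tool_pos: [0.5105, 0.286, 0.1601]
ee_rot: [-3.141, 0.0, -2.511]
wrist_force: [0.3, 0.5, 4.9]
width: 0.0176
finger_force: 30.0
```

```bash
python3 st.py
```

```text
t 15.975 TCP t,e,z mm [ -1.83 -48.42 160.06] F t,e,z [-0.52  0.25  4.92] M [-0.09 -0.05  0.06] rpy [-1.7997e+02  1.0000e-02 -1.4387e+02]
```

Request:
{"method": "carry_out", "body": {"steps": [[[0,0,0.0005],0,1],[[0,0,0.001],0,1],[[0,0,0.001],0,1]]}}

```text
time: 16.35
tool_pos: [0.5106, 0.286, 0.1597]
ee_rot: [-3.141, 0.001, -2.511]
wrist_force: [-0.7, -0.9, 6.5]
width: 0.0176
finger_force: 30.0
```

```bash
python3 st.py
```

```text
t 16.35 TCP t,e,z mm [ -1.85 -48.42 159.7 ] F t,e,z [ 1.08 -0.36  6.54] M [-0.11  0.13  0.06] rpy [-1.7996e+02  3.0000e-02 -1.4387e+02]
```

Request:
{"method": "carry_out", "body": {"steps": [[[0,0,0.0005],0,1],[[0,0,0.001],0,1],[[0,0,0.001],0,1]]}}

```text
time: 16.73
tool_pos: [0.5106, 0.286, 0.1596]
ee_rot: [-3.141, 0.001, -2.511]
wrist_force: [-1.9, 0.2, 8.9]
width: 0.0178
finger_force: 30.0
```

```bash
python3 st.py; python3 look.py 4
```

```text
t 16.725 TCP t,e,z mm [ -1.91 -48.41 159.59] F t,e,z [1.41 1.28 8.89] M [-0.1   0.37  0.07] rpy [-1.7996e+02  7.0000e-02 -1.4387e+02]
top TCP e,t -0.0484 -0.0019 plate n 395 e-eT 0.0434 t-tT pct [-0.016   0.0485] zmax-zT 0.0102 nrm heading 129.9 tilt -0.07
crop origin 116 134
side TCP e,t -0.0484 -0.0019 plate n 471 e-eT 0.045 t-tT pct [-0.0414  0.0517] zmax-zT 0.1938 nrm heading 128.0 tilt -0.012
crop origin 181 85
```

View pics/look4.png

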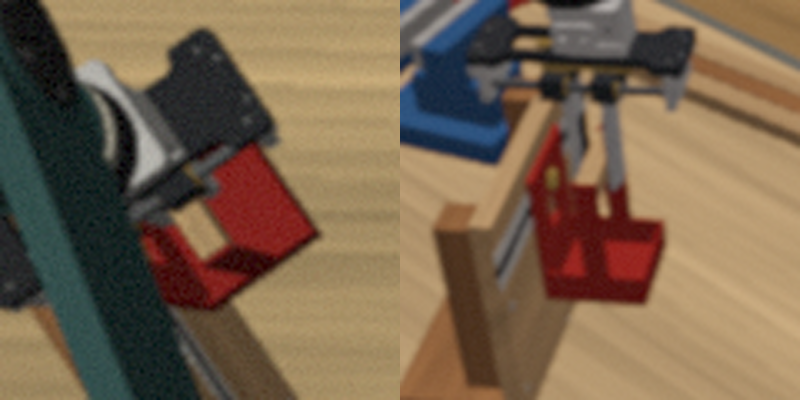

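The brass head shows in front of the plate at the slot's top (right tile (552,180)). The end stop is felt: 9 N with no further motion, at z = 159.6 against 160.2 expected. Relieving the load, opening partly and rising.

Request:
{"method": "carry_out", "body": {"steps": [[[0,0,-0.001],0,1],[[0,0,-0.0015],0,1],[[0,0,-0.0015],0,0.06],[[0,0,-0.0015],0,0.06],[[0,0,-0.0015],0,0.06],[[0,0,-0.0015],0,0.06]]}}

```text
time: 17.58
tool_pos: [0.5102, 0.2861, 0.159]
ee_rot: [3.141, -0.001, -2.511]
wrist_force: [0.1, 0.9, -0.2]
width: 0.0442
finger_force: 0.0
```

```bash
python3 st.py
```

```text
t 17.575 TCP t,e,z mm [ -1.64 -48.09 159.02] F t,e,z [-0.59  0.64 -0.24] M [-0.08  0.01  0.03] rpy [ 1.7999e+02 -5.0000e-02 -1.4386e+02]
```

Released. Rising straight up, then back away from the panel.

Request:
{"method": "carry_out", "body": {"steps": [[[0,0,-0.02],0,0.06],[[0,0,-0.05],0,0.06],[[0,0,-0.1],0,0.06],[[0,0,-0.14],0,0.06],[[0,-0.06,-0.16],0,0.06],[[0,-0.12,-0.16],0,0.06],[[0,-0.18,-0.16],0,0.06],[[0,-0.24,-0.16],0,0.06],[[0,-0.28,-0.16],0,0.06],[[0,-0.28,-0.16],0,0.06]]}}

```text
time: 18.82
tool_pos: [0.6767, 0.057, 0.3173]
ee_rot: [3.14, -0.002, -2.515]
wrist_force: [-0.2, -0.7, -0.3]
width: 0.0441
finger_force: 0.0
```

```bash
python3 - <<'E'
from h import *
from bench import robot
a=np.radians(126.15);nx=np.array([np.cos(a),np.sin(a),0]);ny=np.array([-nx[1],nx[0],0]);o=np.array([.4805,.324,0])
ims=[]
for n,r in(("top",(slice(120,270),slice(90,290))),("side",(slice(80,230),slice(150,350)))):
    s=robot.snapshot(n);P=cloud(s)-o;R=red(s["image"]);e=P@nx;t=P@ny;z=P[...,2]
    m=R&(abs(t)<.07)&(e<.01)&(e>-.11)&(z>.05)&(z<.2)
    pl=m&(e>-.02);q=P[pl];c=q.mean(0);_,_,vt=np.linalg.svd(q-c,full_matrices=False);v=vt[2]*np.sign(vt[2]@nx)
    bm=np.percentile(z[pl],99.5);print(n,len(q),"plate front e",np.median(e[pl]).round(4),"top z",bm.round(4),"t",np.percentile(t[m],[.5,99.5]).round(4),"norm vs panel",(v@ny).round(3),v[2].round(3))
    # top edge level: top z at left/right
    for A,B in((-.035,-.015),(0.015,.04)): k=pl&(t>A)&(t<B); print("  t",A,"max z",np.percentile(z[k],98).round(4))
    ims.append(cv2.resize(s["image"][r],(400,300),interpolation=cv2.INTER_CUBIC))
cv2.imwrite("pics/fin.png",np.hstack(ims)[:,:,::-1])
E
python3 st.py
```

```text
top 824 plate front e -0.0048 top z 0.1954 t [-0.0423  0.0471] norm vs panel 0.013 -0.042
  t -0.035 max z 0.1941
  t 0.015 max z 0.1943
side 466 plate front e -0.0033 top z 0.1948 t [-0.0459  0.0515] norm vs panel 0.029 -0.044
  t -0.035 max z 0.1942
  t 0.015 max z 0.1925
t 18.925 TCP t,e,z mm [  -1.76 -328.03  319.02] F t,e,z [ 0.85  0.1  -0.22] M [-0.08 -0.02 -0.02] rpy [ 1.7994e+02 -2.0000e-02 -1.4388e+02]
```

View pics/fin.png

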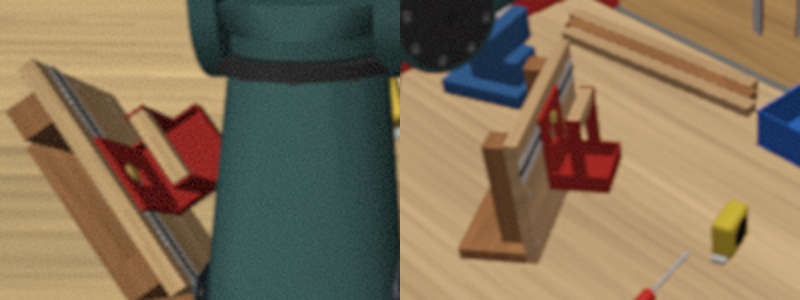

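The caddy hangs with the brass head in the slot top (left tile (132,172)), and the arm is clear. One numerical level check before handing in.

```bash
python3 - <<'E'
from h import *
from bench import robot
a=np.radians(126.15);nx=np.array([np.cos(a),np.sin(a),0]);ny=np.array([-nx[1],nx[0],0]);o=np.array([.4805,.324,0])
for n in("top","side"):
    s=robot.snapshot(n);P=cloud(s)-o;R=cv2.erode(red(s["image"]).astype(np.uint8),np.ones((3,3)))>0;e=P@nx;t=P@ny;z=P[...,2]
    for nm,m in(("floor",R&(abs(t)<.04)&(e<-.012)&(e>-.085)&(z>.06)&(z<.08)),("bar",(~red(s["image"]))&(abs(t)<.045)&(e<-.036)&(e>-.06)&(z>.18)&(z<.2))):
        if m.sum()<20: continue
        A=np.c_[e[m],t[m],np.ones(m.sum())];k=np.linalg.lstsq(A,z[m],rcond=None)[0];print(n,nm,m.sum(),"slope e,t",k[:2].round(3),"z",np.median(z[m]).round(4))
    m=R&(abs(t)<.038)&(e<.01)&(e>-.015)&(z>.11)&(z<.187)
    k=np.linalg.lstsq(np.c_[z[m],t[m],np.ones(m.sum())],e[m],rcond=None)[0];print(n,"plate slope z,t",k[:2].round(3),m.sum())
E
```

```text
top floor 474 slope e,t [-0.012  0.007] z 0.0705
top bar 429 slope e,t [0.153 0.001] z 0.193
top plate slope z,t [-0.01   0.003] 236
side floor 139 slope e,t [ 0.012 -0.009] z 0.0705
side bar 144 slope e,t [ 0.306 -0.008] z 0.1925
side plate slope z,t [-0.003 -0.006] 110
```

Floor and plate slopes are all within about 0.012 rad, and the heights match the home position.

```bash
python3 -c "
from bench import robot
print(robot.close_job())"
```

```text
the job is handed in; nothing more can be done
None
```

The red caddy farthest from the base now hangs fully home on the stud, level and flat on the panel within about 0.012 rad; it is released with the arm clear, and the job is handed in (no verdict was shown).

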